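# Shift the filament feed lever to the connected inlet

### The job

On the filament feed selector, push the lever through its gate to the slot end that has the round tube fitting beside it, and leave it pushed home there. Push gently with the fingertips without gripping the lever, do not run it home at any slot end that has a square blanking plug, and leave the loose parts on the desk where they are.

Things in the scene. Friction and masses are not known exactly. Their poses are not given: they have to be found in the camera images.
- selector: Filament feed selector: black box fixed to the desk, 150 (x) x 180 (y) x 100 mm high, with a 6 mm aluminium gate plate as its top. Origin: centre of its underside; z up, x points away from the robot at yaw 0 (turned up to 30 degrees either way). The lever's pivot lies on its z axis, 20 mm up. The lever starts in the left channel, anywhere along it; that channel has no inlets.
- gate (a point): Centre of the gate plate's top face (100 mm up), axes as the selector. The cut-out: three channels along x, centred at y = +30 (left), 0 (middle), -30 mm (right), 18 mm wide, from x = -34 to +34 mm, joined by one cross channel along y, 18 mm wide, centred at x = 0. The 10 mm stem can change channels only along the cross channel.
- lever_fore (a joint): Fore-and-aft lean f of the lever, rad: 0 in the cross channel, positive to the selector's +x; it meets a slot end at about 0.35 (middle) or 0.32 (left, right), either sign (a rubber strip over metal, nearly rigid). With side lean s the lever points along (sin f, sin s cos f, cos s cos f) in the selector's axes. It stays where left; 1.5 to 2 N at the knob moves it.
- lever_side (a joint): Sideways lean s of the lever, rad: positive to the selector's +y; about +0.37 in the left channel, 0 in the middle, -0.37 in the right one, with about 0.05 of play either way in a channel. Stiff like lever_fore.
- knob (a point): Centre of the lever's black knob: a round cylinder along the stem, 28 mm in diameter and 46 mm long with bevelled ends, its centre 145 mm along the lever from the pivot (165 mm above the desk when upright). Below it is only the 10 mm steel stem, down to the plate.
- fitting: Round tube fitting, black plastic: stepped cylinder 21 mm across and 16 mm tall with a light bore, fixed on the gate plate straight beyond one end of the middle or right channel (selector x = +57 or -57 mm, y = 0 or -30 mm): the end wanted. Origin: centre of its underside. The other three ends of these two channels have square plugs.
- plug1: Flat square blanking plug, 21 x 21 x 7 mm, black plastic, fixed on the gate plate beyond one slot end. Origin: centre of its underside, on the plate. Places as for the fitting.
- plug2: Flat square blanking plug, 21 x 21 x 7 mm, black plastic, fixed on the gate plate beyond one slot end. Origin: centre of its underside, on the plate. Places as for the fitting.
- plug3: Flat square blanking plug, 21 x 21 x 7 mm, black plastic, fixed on the gate plate beyond one slot end. Origin: centre of its underside, on the plate. Places as for the fitting.
- dome: Loose printed dome shell, yellow bowl 70 mm across, 34 mm high, standing on the desk near the selector. Origin: centre of its underside. Leave alone.
- screwdriver: Loose screwdriver with a black handle lying on the desk beyond or beside the selector. Leave alone.
- cap: Loose blue printed cap, a cone-shaped disc 36 mm across, 26 mm high. Origin: centre of its underside. Leave alone.
- joint_cup: Loose white printed joint cup, 54 mm across, 50 mm high. Origin: centre of its underside. Leave alone.
Mind the look-alikes: they are no part of the job. There is more than one size of the selector; the one meant has the size given above.

How it is judged:
By the outcome, as a careful person would: the job done as asked, in the order asked, and still so for the second after the job is handed in, with the robot touching nothing.
It also fails if it takes over 66 s, if anything falls off the work surface, if the arm or the gripper's body presses on something with over 40 N, if the wrist force passes 120 N, or if a joint passes its speed limit or range.

### The arm

A 6-joint arm with a two-finger parallel gripper is mounted at the origin on the work surface. World frame = base frame: x ahead of the robot, y to its left, z up, the work surface at z = 0. Lengths are in m, angles in rad, forces in N, time in s.
With the tool pointing down it reaches from about 0.35 to 1 m from the base axis. Payload 7.1 kg.
Tool frame: the origin (TCP) lies at the very end of the fingers, on their centre line; the grasp point (between the pads) lies 19 mm behind it; z points along the fingers, y is the line along which they close (so a half turn about z gives the same grasp; the last joint's range is limited). The gripper opens to 85 mm and grips with 20 to 120 N. Pads are 22 mm wide; open, the fingers measure 114 mm over their backs; the gripper's body (76 mm by 85 mm) begins 54 mm behind the grasp point. The pads swing forward as they close: fully open they stand 13 mm farther back than shut.
Start: joints at [-1.172, 0.423, 1.63, -0, 1.089, -0.019], TCP at [0.254, -0.571, 0.231] pointing down, gripper open.
Joint ranges: [-3, 3], [-0.9, 2.11], [0.09, 2.58], [-1.31, 4.45], [0.11, 2.69], [-2.54, 2.54]. Speed limits (rad/s): [2.39, 2.39, 3.01, 3.14, 3.14, 3.14].

### API

Orientations are given as [roll, pitch, yaw] about the fixed x, y, z axes, in that order (R = Rz(yaw) Ry(pitch) Rx(roll)).
In Python, from workcell import ctrl, optics gives the robot as it stands.
- The arm moves only by the tool drive_tool, never from a script. Its argument "series" is a list of rows, each a list of 5 numbers: the shift along the tool's x, y, z in cm, then the turn about the tool's z in degrees, then the closure, from 0 (fully open) to 1 (shut). A call has 1 to 20 rows; each row is the pose to reach, as a shift and turn from the pose commanded when the call began, along the tool's axes at that moment; what a row does not reach only later rows make up. A row lasts 1/12 s, in which the tool goes at most 41.7 mm and 7.16 degrees, less where a joint would pass 70% of its speed; a pose out of reach is approached as far as the arm can. A call with a gripper value outside its range is refused whole. The fingers move at their own pace and stop on an object; the grip force is fixed at half the most. Time passes only in rows, so rows that repeat a pose let the fingers close. It gives the time, the measured TCP pose, the force, the opening and the grip force at its end, in the units of the state.
- ctrl.read_state(): the state, without advancing time (a new reading comes with each control period).
- optics.grab_frame(name): name is "scene" or "top"; returns a dict with "image" (420x560x3 uint8, blue, green, red), "z_map" (420x560 float32, m along the optical axis (not along the pixel's ray), 0 where there is no reading), "K" (3x3 intrinsics, pixels), "R" (3x3) and "t" (3): a world point X has camera coordinates R X + t. Camera axes: x right, y down, z forward; pixel columns grow to the right and rows downward; lengths in m; the calibration is good to about 2 mm. A picture is of the moment at which its call begins.
- ctrl.finish_job(): hands the job in; it is judged then, once.
Trained networks look in the newest picture that a camera, given by its name, has taken for a name from the list of things; names that differ only in an ending like _2 or _b are one class to them, and where a whole thing is asked for, a point or a joint stands for the part that bears it (a point fixed in the world has none). Each returns a list of dicts, best first, with "conf" (0 to 1); they miss things now and then, are a little off and sometimes report something else, mostly with a low value. They report only what shows in the picture. A call takes as long as a camera call. They do not tell look-alikes from the thing itself.
- optics.look_for(camera, name): "rect" ([left, top, width, height] as shares, 0 to 1, of the picture: columns of its width, rows of its height, round what is visible of it).
- optics.regions_of(camera, name): "region" (420x560 bool, what is visible of it) and "rect" ([left, top, width, height] as shares, 0 to 1, of the picture: columns of its width, rows of its height, round what is visible of it).
The state is a dict: "time_s": time; "joints": joint angles; "qd": joint speeds; "joint_torque": joint torques, N m; "eef_pos": TCP position; "tool_rot": TCP orientation; "force": force on the tool from outside, world axes, zero at the start; "ft_torque": the same for the moment, N m; "width": finger opening in m; "grasp_force": force on a finger pad.
Only numpy, scipy, OpenCV 4.12 (cv2) and the standard library are available. Lean on these libraries where they do the work, as an engineer would, in place of code of your own. Each camera call takes 0.05 s, during which the arm holds its last target. There are 200 camera calls.

## Working session

There is one attempt and no reset: what is moved stays moved. The work goes in short steps, Python scripts to look and compute and a tool call to move; the robot and the scene stay as the last step left them, time stands still between calls to the robot, and variables do not carry over. Pictures are saved under pics/ and viewed, at most 10 in all, crops included, and the job is handed in when it is done.

Besides the shell and the picture viewer there is one more tool, called after "Call:" as name(argument=value, ...) on one line, values as JSON. drive_tool: Moves the arm, as the interface text tells. Its arguments: {"type":"object","properties":{"series":{"type":"array","items":{"type":"array","items":{"type":"number"}}}},"required":["series"]}

```bash
mkdir -p pics; cat > h.py <<'E'
import numpy as np, cv2
from workcell import ctrl, optics
def pt(f,u,v,z=None):
    z=f["z_map"][int(v),int(u)] if z is None else z
    c=np.linalg.inv(f["K"])@np.array([u,v,1.])*z
    return f["R"].T@(c-f["t"])
def cloud(f,m=None):
    v,u=np.nonzero((f["z_map"]>0)&(True if m is None else m))
    c=(np.linalg.inv(f["K"])@np.c_[u,v,np.ones(len(u))].T)*f["z_map"][v,u]
    return (f["R"].T@(c-np.array(f["t"])[:,None])).T,u,v
def proj(f,X):
    c=f["R"]@np.array(X)+f["t"]; p=f["K"]@c; return p[:2]/p[2]
E
python3 - <<'E'
from h import *
ims=[]
for n in ("scene","top"):
    f=optics.grab_frame(n); ims.append(f["image"])
    print(n,"cam",-f["R"].T@f["t"])
    for k in ("selector","knob","fitting","plug1","dome","cap","joint_cup","screwdriver"):
        for d in optics.look_for(n,k)[:4]:
            l,t,w,h=d["rect"]; print(k,round(d["conf"],2),[round(x) for x in (l*560,t*420,w*560,h*420)], np.round(pt(f,(l+w/2)*560,(t+h/2)*420),3))
    cv2.imwrite(f"pics/{n}.png",f["image"])
print(ctrl.read_state())
E
```

```text
scene cam [ 1.130598   -0.38793729  0.95338062]
selector 0.73 [198, 165, 94, 96] [ 0.497 -0.046  0.011]
selector 0.71 [310, 58, 106, 120] [0.51  0.34  0.138]
selector 0.64 [47, 266, 176, 151] [ 0.704 -0.428  0.121]
knob 0.9 [101, 301, 47, 55] [ 0.716 -0.428  0.211]
knob 0.76 [249, 163, 21, 43] [ 0.525 -0.012  0.128]
knob 0.62 [362, 63, 19, 53] [0.431 0.444 0.135]
fitting 0.44 [258, 202, 11, 13] [ 0.582 -0.041  0.114]
plug1 0.53 [251, 209, 11, 10] [ 0.582 -0.059  0.108]
dome 0.71 [276, 158, 23, 18] [0.438 0.141 0.015]
dome 0.42 [220, 184, 12, 10] [ 0.47  -0.076  0.105]
cap 0.66 [186, 245, 13, 14] [ 0.531 -0.22   0.027]
screwdriver 0.55 [300, 209, 35, 28] [0.644 0.081 0.023]
top cam [ 0.48730437 -0.03271665  1.25226008]
selector 0.81 [367, 127, 118, 93] [ 0.691 -0.422  0.111]
selector 0.66 [66, 213, 127, 108] [0.461 0.383 0.121]
selector 0.6 [256, 203, 78, 76] [ 0.521 -0.059  0.023]
knob 0.7 [266, 230, 27, 13] [ 0.535 -0.016  0.013]
knob 0.67 [416, 153, 38, 23] [ 0.696 -0.41   0.21 ]
knob 0.57 [100, 263, 38, 12] [0.459 0.373 0.214]
fitting 0.56 [310, 253, 7, 7] [ 0.475 -0.106  0.105]
f
[... 287 characters left out ...]
5, 11] [0.637 0.083 0.024]
{'time_s': 0.9, 'joints': array([-1.17199726e+00,  4.23074472e-01,  1.62986107e+00,  4.14605596e-05,
        1.08860739e+00, -1.89665640e-02]), 'qd': array([ 0.00051769, -0.0023592 ,  0.00025813, -0.00066978, -0.0007052 ,
        0.00033307]), 'joint_torque': array([ 1.38354269e-03, -5.57327735e+01, -2.82149488e+01,  3.08818289e-05,
        7.74576038e-04,  1.16710856e-05]), 'eef_pos': array([ 0.25362999, -0.57123169,  0.23135034]), 'tool_rot': array([ 3.14154225e+00, -3.57847588e-05,  4.17746409e-01]), 'force': array([ 0.18735625,  0.51583763, -0.39824858]), 'ft_torque': array([0.01722329, 0.03094302, 0.02099172]), 'grasp_force': 0.0, 'width': 0.08541681561087638}
```

```bash
python3 - <<'E'
import cv2,numpy as np
s=cv2.imread("pics/scene.png");t=cv2.imread("pics/top.png")
cv2.imwrite("pics/a1.png",cv2.resize(s,(784,588),interpolation=3))
c=[cv2.resize(s[150:280,175:335],None,fx=4.5,fy=4.5,interpolation=2)]
b=cv2.resize(t[190:290,210:345],None,fx=5.9,fy=5.9,interpolation=2)
cv2.imwrite("pics/a2.png",c[0]);cv2.imwrite("pics/a3.png",b)
E
```

```text
(no output)
```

View pics/a1.png

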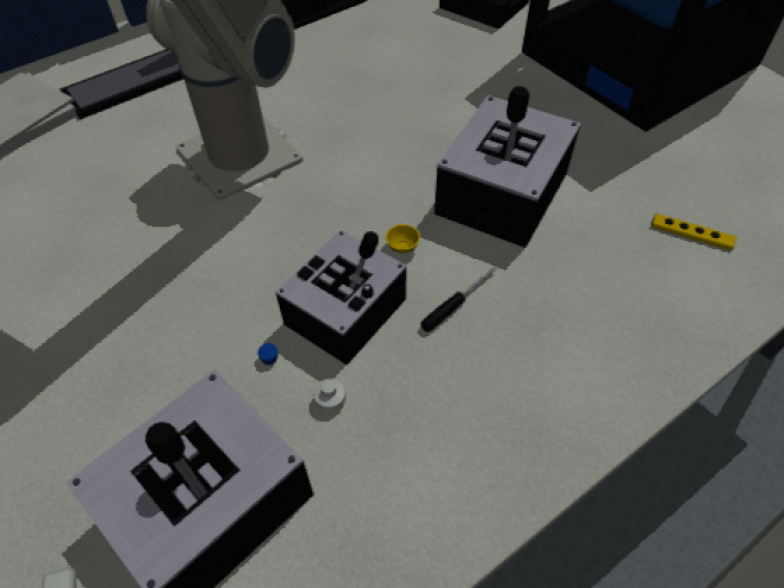

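View pics/a2.png

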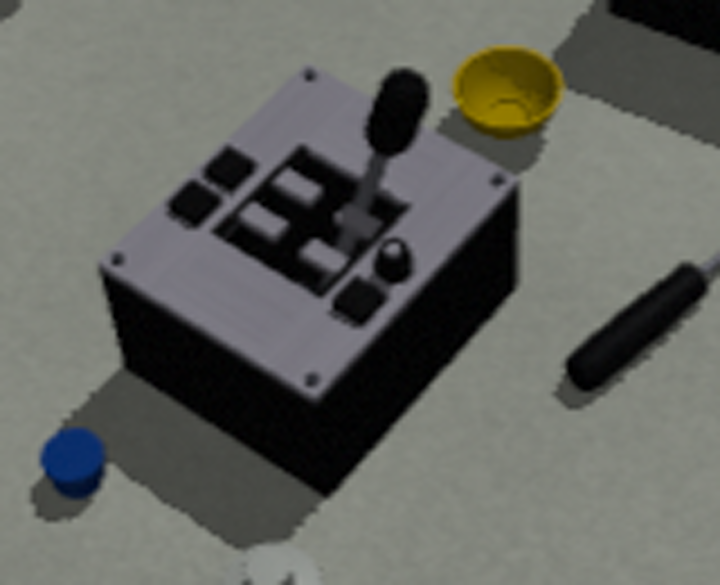

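View pics/a3.png

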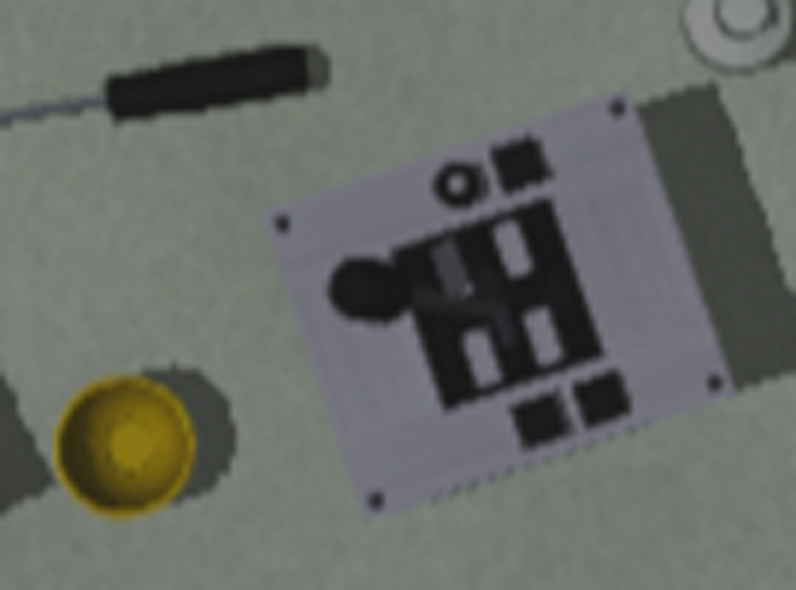

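Candidates for the selector are in the 784×588 scene picture. They are the small box with plugs and fitting at (342,290), the taller one at (508,165) and the big one at (190,475). Only the small one carries plugs and the fitting, and I'll check its size below. In the top crop its four ends show the round fitting with a bore at (460,185), beyond the +x end of the middle channel. Squares sit at (520,163), (540,418) and (603,398). The knob, at (370,290), leans left and forward.

```bash
cat >> h.py <<'E'
def plate(f):
    P,u,v=cloud(f); m=(abs(P[:,2]-.1)<.006)&(abs(P[:,0]-.53)<.16)&(abs(P[:,1]+.05)<.16)
    (c,wh,a)=cv2.minAreaRect((P[m,:2]*1000).astype(np.float32))
    return c,wh,a,m.sum()
def lever(C,yaw,n="top",show=True):
    """knob axis points -> f,s ; selector-frame knob cloud"""
    f=optics.grab_frame(n); P,u,v=cloud(f)
    c,s=np.cos(yaw),np.sin(yaw); Q=P-np.array([C[0],C[1],0]); Q=np.c_[c*Q[:,0]+s*Q[:,1],-s*Q[:,0]+c*Q[:,1],Q[:,2]]
    return f,Q,u,v
E
python3 - <<'E'
from h import *
for n in ("scene","top"):
    f=optics.grab_frame(n); print(n,plate(f))
    R=optics.regions_of(n,"knob")
    for d in R:
        P,_,_=cloud(f,d["region"]); 
        if len(P): 
            P=P[P[:,2]>.12]
            if len(P): print(round(d["conf"],2),len(P),np.round(np.median(P,0),3),np.round(P.min(0),3),np.round(P.max(0),3))
    for k in ("fitting","plug1"):
      for d in optics.regions_of(n,k)[:5]:
        P,_,_=cloud(f,d["region"]); print(k,round(d["conf"],2),len(P),np.round(np.median(P,0),3))
E
```

```text
scene ((518.0393676757812, -53.91123962402344), (154.24095153808594, 183.97535705566406), 17.14335823059082, np.int64(2896))
0.79 213 [ 0.531 -0.003  0.162] [ 0.514 -0.017  0.12 ] [0.539 0.019 0.179]
0.78 746 [ 0.705 -0.426  0.243] [ 0.653 -0.452  0.12 ] [ 0.716 -0.408  0.26 ]
0.69 450 [0.467 0.385 0.225] [0.407 0.35  0.121] [0.499 0.487 0.261]
fitting 0.72 256 [ 0.528 -0.007  0.155]
fitting 0.52 74 [ 0.577 -0.04   0.11 ]
plug1 0.55 54 [ 0.466 -0.072  0.106]
plug1 0.44 72 [ 0.476 -0.101  0.106]
top ((520.8297729492188, -54.94239807128906), (150.06521606445312, 179.8626251220703), 17.40464973449707, np.int64(2820))
0.59 344 [0.462 0.385 0.249] [0.443 0.361 0.122] [0.48  0.459 0.262]
0.56 312 [ 0.695 -0.42   0.249] [ 0.68  -0.489  0.123] [ 0.734 -0.402  0.261]
0.53 126 [0.526 0.    0.172] [ 0.514 -0.018  0.121] [0.539 0.017 0.18 ]
fitting 0.45 37 [ 0.575 -0.038  0.114]
plug1 0.64 55 [ 0.583 -0.066  0.107]
plug1 0.43 54 [ 0.467 -0.073  0.107]
```

```bash
cat >> h.py <<'E'
from scipy.optimize import least_squares
C=(.5203,-.0545); YAW=np.radians(17.3)
def tosel(P):
    Q=np.atleast_2d(P)-[C[0],C[1],0]; c,s=np.cos(YAW),np.sin(YAW)
    return np.c_[c*Q[:,0]+s*Q[:,1],-s*Q[:,0]+c*Q[:,1],Q[:,2]]
def levfit():
    pts=[]
    for n in ("top","scene"):
        f=optics.grab_frame(n)
        for d in optics.regions_of(n,"knob"):
            Q=tosel(cloud(f,d["region"])[0]); Q=Q[(Q[:,2]>.135)&(Q[:,2]<.2)&(np.hypot(Q[:,0],Q[:,1])<.1)]
            if len(Q)>20: pts.append(Q); break
    best=None
    D=lambda a:np.array([np.sin(a[0]),np.sin(a[1])*np.cos(a[0]),np.cos(a[1])*np.cos(a[0])])
    def res(a,Q):
        q=Q-[0,0,.02]; h=q@D(a); r=np.linalg.norm(q-np.outer(h,D(a)),axis=1)
        dx=r-.014; dy=abs(h-.145)-.023
        return np.where((dx>0)&(dy>0),np.hypot(dx,dy),np.maximum(dx,dy))*1000
    Q=np.vstack(pts)
    for g in np.ndindex(5,5):
        r=least_squares(res,[-.35+.175*g[0],-.37+.185*g[1]],args=(Q,),loss="soft_l1")
        if best is None or r.cost<best.cost: best=r
    a=best.x
    print("f,s",np.round(a,3),"knob sel mm",np.round(145*D(a)+[0,0,20],1),"n",[len(p) for p in pts],"cost/n",round(best.cost/len(Q),2))
def tool():
    st=ctrl.read_state(); print("t",st["time_s"],"tcp sel mm",np.round(tosel(st["eef_pos"])*1000,1),"yaw rel",np.round(np.degrees(st["tool_rot"][2]-YAW),2),"F",np.round(st["force"],2),"w",st["width"])
    return st
E
python3 - <<'E'
from h import *
levfit(); st=tool()
from scipy.spatial.transform import Rotation as Ro
R=Ro.from_euler("xyz",st["tool_rot"]).as_matrix()
c,s=np.cos(YAW),np.sin(YAW)
for g in ([75,25,231],[75,50,231]):
    w=np.array([C[0]+(c*g[0]-s*g[1])/1000,C[1]+(s*g[0]+c*g[1])/1000,g[2]/1000])
    print(g,np.round(w,3),"cm",np.round(R.T@(w-st["eef_pos"])*100,2))
E
```

```text
f,s [0.142 0.379] knob sel mm [ 20.5  53.1 153.4] n [126, 195] cost/n 0.78
t 1.5 tcp sel mm [[-408.3 -414.   231.3]] yaw rel 6.64 F [-0.53  0.2  -0.53] w 0.08555433231845339
[75, 25, 231] [ 0.584 -0.008  0.231] cm [ 5.308e+01 -3.802e+01  3.000e-02]
[75, 50, 231] [0.577 0.016 0.231] cm [ 5.337e+01 -4.050e+01  3.000e-02]
```

Call:
drive_tool(series=[[53.4,-40.5,0,6.6,1],[53.4,-40.5,0,6.6,1],[53.4,-40.5,0,6.6,1],[53.4,-40.5,0,6.6,1],[53.4,-40.5,0,6.6,1],[53.4,-40.5,0,6.6,1],[53.4,-40.5,0,6.6,1],[53.4,-40.5,0,6.6,1],[53.4,-40.5,0,6.6,1],[53.4,-40.5,0,6.6,1],[53.4,-40.5,0,6.6,1],[53.4,-40.5,0,6.6,1],[53.4,-40.5,0,6.6,1],[53.4,-40.5,0,6.6,1],[53.4,-40.5,0,6.6,1],[53.4,-40.5,0,6.6,1],[53.4,-40.5,0,6.6,1],[53.4,-40.5,0,6.6,1],[53.4,-40.5,0,6.6,1],[53.4,-40.5,0,6.6,1]])

```text
time_s: 3.17
eef_pos: [0.5766, 0.0147, 0.2311]
tool_rot: [3.142, 0.001, 0.302]
force: [-0.2, -0.3, 0.6]
width: 0.0001
grasp_force: 0.0
```

```bash
python3 - <<'E'
from h import *
tool()
f=optics.grab_frame("scene"); cv2.imwrite("pics/b1.png",cv2.resize(f["image"][60:260,160:400],None,fx=3,fy=3,interpolation=2))
E
```

```text
t 3.1667 tcp sel mm [[ 74.3  49.3 231.1]] yaw rel -0.01 F [-0.22 -0.29  0.56] w 0.00014775955827691511
```

View pics/b1.png

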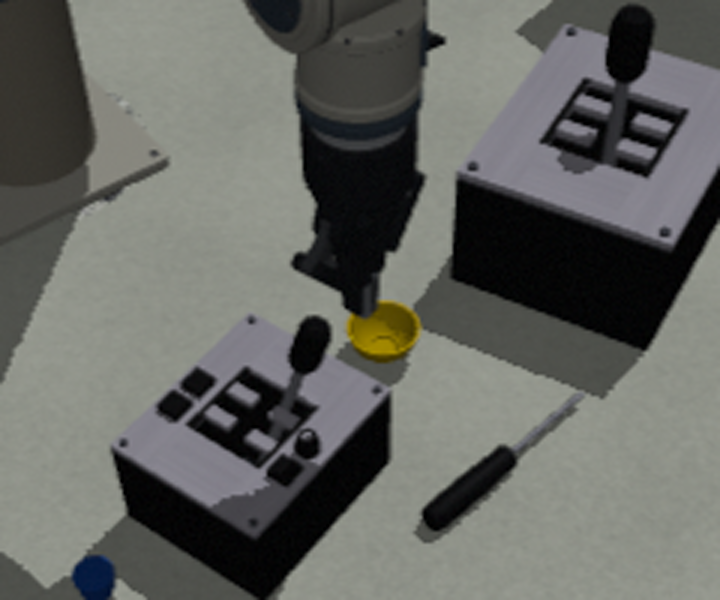

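Call:
drive_tool(series=[[0,-0.4,3,0,1],[0,-0.4,6,0,1],[0,-0.4,8.5,0,1],[0,-0.4,8.5,0,1],[-1.5,-0.4,8.5,0,1],[-2.5,-0.4,8.5,0,1],[-3,-0.4,8.5,0,1],[-3.4,-0.4,8.5,0,1],[-3.8,-0.4,8.5,0,1],[-4.2,-0.4,8.5,0,1],[-4.5,-0.4,8.5,0,1],[-4.5,-0.4,8.5,0,1]])

```text
time_s: 4.22
eef_pos: [0.5329, 0.0059, 0.1466]
tool_rot: [3.141, -0.0, 0.303]
force: [1.6, -0.2, 1.4]
width: 0.0001
grasp_force: 0.5
```

```bash
python3 - <<'E'
from h import *
tool();levfit()
E
```

```text
t 4.2167 tcp sel mm [[ 30.   53.9 146.6]] yaw rel 0.04 F [ 1.64 -0.18  1.41] w 6.0937177295367626e-05
f,s [0.033 0.381] knob sel mm [  4.8  53.9 154.5] n [66] cost/n 0.7
```

Call:
drive_tool(series=[[-0.3,0,0,0,1],[-0.5,0,0,0,1],[-0.5,0,0,0,1],[1.5,0,0,0,1],[2,-3,-2,0,1],[2,-6,-2,0,1],[-1,-6.3,-2,0,1],[-3,-6.3,-1,0,1],[-3,-6.3,0,0,1],[-3,-6.3,0,0,1]])

```text
time_s: 5.25
eef_pos: [0.4837, 0.057, 0.1448]
tool_rot: [-3.141, 0.004, 0.303]
force: [-0.3, -0.2, 0.1]
width: 0.0002
grasp_force: 0.0
```

```bash
python3 - <<'E'
from h import *
tool();levfit()
E
```

```text
t 5.25 tcp sel mm [[ -1.8 117.4 144.8]] yaw rel 0.05 F [-0.29 -0.21  0.12] w 0.0001758370221125859
f,s [0.002 0.379] knob sel mm [  0.3  53.7 154.7] n [78, 204] cost/n 0.74
```

Call:
drive_tool(series=[[0.1,1.5,0,0,1],[0.1,2,0,0,1],[0.1,2.5,0,0,1],[0.1,3,0,0,1],[0.1,3.5,0,0,1],[0.1,4,0,0,1],[0.1,4.5,0,0,1],[0.1,5,0,0,1],[0.1,5.5,0,0,1],[0.1,6,0,0,1],[0.1,6.5,0,0,1],[0.1,7,0,0,1],[0.1,7.3,0,0,1],[0.1,7.3,0,0,1]])

```text
time_s: 6.62
eef_pos: [0.5088, -0.0129, 0.1463]
tool_rot: [3.141, -0.0, 0.302]
force: [-0.9, 0.5, -0.4]
width: -0.0002
grasp_force: 0.0
```

```bash
python3 - <<'E'
from h import *
tool();levfit()
E
```

```text
t 6.6167 tcp sel mm [[  1.4  43.2 146.3]] yaw rel 0.01 F [-0.89  0.48 -0.43] w -0.00016430771989914164
f,s [0.    0.098] knob sel mm [  0.   14.2 164.3] n [178] cost/n 0.65
```

Call:
drive_tool(series=[[0,0.5,0,0,1],[0,0.9,0,0,1],[0,1.2,0,0,1],[0,1.4,0,0,1],[0,1.4,0,0,1],[0,-1,0,0,1],[-3,-1.5,0,0,1],[-5.2,-1,0,0,1],[-5.2,1.5,0,0,1],[-5.2,4.3,0,0,1],[-5.2,4.3,0,0,1],[-5.2,4.3,0,0,1]])

```text
time_s: 7.82
eef_pos: [0.4721, -0.0699, 0.1464]
tool_rot: [3.141, -0.001, 0.301]
force: [-0.0, 0.9, 0.0]
width: 0.0002
grasp_force: 0.0
```

```bash
python3 - <<'E'
from h import *
tool();levfit()
E
```

```text
t 7.8167 tcp sel mm [[-50.6  -0.4 146.4]] yaw rel -0.08 F [-0.04  0.86  0.02] w 0.00018084274169051205
f,s [0.    0.013] knob sel mm [1.00e-01 2.00e+00 1.65e+02] n [192] cost/n 0.53
```

Call:
drive_tool(series=[[1.5,0,0,0,1],[2,0,0,0,1],[2.5,0,0,0,1],[3,0,0,0,1],[3.5,0,0,0,1],[4,0,0,0,1],[4.5,0,0,0,1],[5,0,0,0,1],[5.5,0,0,0,1],[5.9,0,0,0,1],[6.2,0,0,0,1],[6.4,0,0,0,1],[6.4,0,0,0,1]])

```text
time_s: 9.1
eef_pos: [0.5332, -0.0496, 0.1463]
tool_rot: [3.141, -0.0, 0.303]
force: [-0.4, -0.4, -1.0]
width: -0.0002
grasp_force: 0.4
```

```bash
python3 - <<'E'
from h import *
tool();levfit()
E
```

```text
t 9.1 tcp sel mm [[ 13.8   0.9 146.3]] yaw rel 0.04 F [-0.38 -0.42 -1.01] w -0.00019700367324687303
f,s [0.291 0.016] knob sel mm [ 41.6   2.2 158.9] n [166] cost/n 0.65
```

Call:
drive_tool(series=[[0.1,0,0,0,1],[0.2,0,0,0,1],[0.3,0,0,0,1],[0.4,0,0,0,1],[0.45,0,0,0,1],[0.5,0,0,0,1],[0.5,0,0,0,1],[0.5,0,0,0,1]])

```text
time_s: 9.97
eef_pos: [0.5376, -0.0481, 0.1464]
tool_rot: [3.142, -0.0, 0.303]
force: [-1.2, -0.0, -0.6]
width: 0.0003
grasp_force: 0.5
```

Call:
drive_tool(series=[[0.05,0,0,0,1],[0.1,0,0,0,1],[0.1,0,0,0,1]])

```text
time_s: 10.22
eef_pos: [0.5386, -0.0478, 0.1464]
tool_rot: [3.142, -0.0, 0.303]
force: [-2.0, -0.7, -0.3]
width: 0.0001
grasp_force: 0.6
```

```bash
python3 - <<'E'
from h import *
tool();levfit()
E
```

```text
t 10.2167 tcp sel mm [[ 19.4   0.9 146.4]] yaw rel 0.04 F [-2.03 -0.68 -0.25] w 0.00013829480440706755
f,s [0.328 0.015] knob sel mm [ 46.8   2.1 157.2] n [151] cost/n 0.53
```

Not yet at the stop; on in half-millimetre steps.

Call:
drive_tool(series=[[0.05,0,0,0,1],[0.05,0,0,0,1],[0.05,0,0,0,1]])

```text
time_s: 10.67
eef_pos: [0.5389, -0.0477, 0.1463]
tool_rot: [-3.142, 0.0, 0.303]
force: [-0.4, -0.6, 0.1]
width: 0.0
grasp_force: 0.8
```

Call:
drive_tool(series=[[0.05,0,0,0,1],[0.05,0,0,0,1],[0.05,0,0,0,1]])

```text
time_s: 10.92
eef_pos: [0.5392, -0.0476, 0.1462]
tool_rot: [-3.141, 0.001, 0.303]
force: [-2.5, 0.4, 0.6]
width: 0.0
grasp_force: 1.2
```

```bash
python3 - <<'E'
from h import *
tool();levfit()
E
```

```text
t 10.9167 tcp sel mm [[ 20.1   1.  146.2]] yaw rel 0.04 F [-2.53  0.39  0.56] w 3.32702925759104e-05
f,s [0.335 0.016] knob sel mm [ 47.6   2.2 156.9] n [171] cost/n 0.62
```

Call:
drive_tool(series=[[0.05,0,0,0,1],[0.05,0,0,0,1],[0.05,0,0,0,1]])

```text
time_s: 11.37
eef_pos: [0.5396, -0.0474, 0.1462]
tool_rot: [-3.141, 0.001, 0.303]
force: [-3.8, -2.5, -1.0]
width: -0.0005
grasp_force: 1.8
```

Call:
drive_tool(series=[[0.05,0,0,0,1],[0.05,0,0,0,1],[0.05,0,0,0,1]])

```text
time_s: 11.62
eef_pos: [0.5398, -0.0473, 0.1461]
tool_rot: [-3.141, 0.001, 0.303]
force: [-4.3, -1.9, -0.1]
width: 0.0002
grasp_force: 2.4
```

```bash
python3 - <<'E'
from h import *
tool();levfit()
E
```

```text
t 11.6167 tcp sel mm [[ 20.8   1.  146.1]] yaw rel 0.04 F [-4.26 -1.94 -0.1 ] w 0.0001729879962184281
f,s [0.341 0.016] knob sel mm [ 48.4   2.2 156.7] n [167] cost/n 0.67
```

Call:
drive_tool(series=[[0.05,0,0,0,1],[0.1,0,0,0,1],[0.1,0,0,0,1],[0.1,0,0,0,1]])

```text
time_s: 12.15
eef_pos: [0.5402, -0.0472, 0.146]
tool_rot: [-3.141, 0.003, 0.303]
force: [-6.5, -3.3, 0.9]
width: -0.0001
grasp_force: 3.5
```

```bash
python3 - <<'E'
from h import *
tool();levfit()
E
```

```text
t 12.15 tcp sel mm [[ 21.2   1.1 146. ]] yaw rel 0.05 F [-6.52 -3.27  0.86] w -8.214349604721454e-05
f,s [0.342 0.016] knob sel mm [ 48.7   2.2 156.6] n [175] cost/n 0.62
```

The force is 7 N, against 2 N to move the lever, and it is still rising, so the lever is against its stop. I'm backing off and checking.

Call:
drive_tool(series=[[-0.5,0,0,0,1],[-2,0,0,0,1],[-5,0,0,0,1],[-8,0,-2,0,1],[-10,0,-5,0,1],[-12,0,-8,0,1],[-14,0,-10,0,1],[-14,0,-10,0,1],[-14,0,-10,0,1]])

```text
time_s: 13.1
eef_pos: [0.409, -0.089, 0.248]
tool_rot: [3.139, -0.005, 0.302]
force: [1.1, -0.1, 0.4]
width: 0.0002
grasp_force: 0.0
```

```bash
python3 - <<'E'
from h import *
tool();levfit();levfit()
f=optics.grab_frame("scene"); cv2.imwrite("pics/c1.png",cv2.resize(f["image"][120:280,160:360],None,fx=3.6,fy=3.6,interpolation=2))
E
```

```text
t 13.1 tcp sel mm [[-1.166e+02  1.000e-01  2.480e+02]] yaw rel -0.02 F [ 1.1  -0.1   0.42] w 0.00021409204917500625
f,s [0.352 0.012] knob sel mm [ 50.    1.6 156.1] n [129, 170] cost/n 0.79
f,s [0.355 0.013] knob sel mm [ 50.4   1.8 155.9] n [117, 160] cost/n 0.87
```

View pics/c1.png

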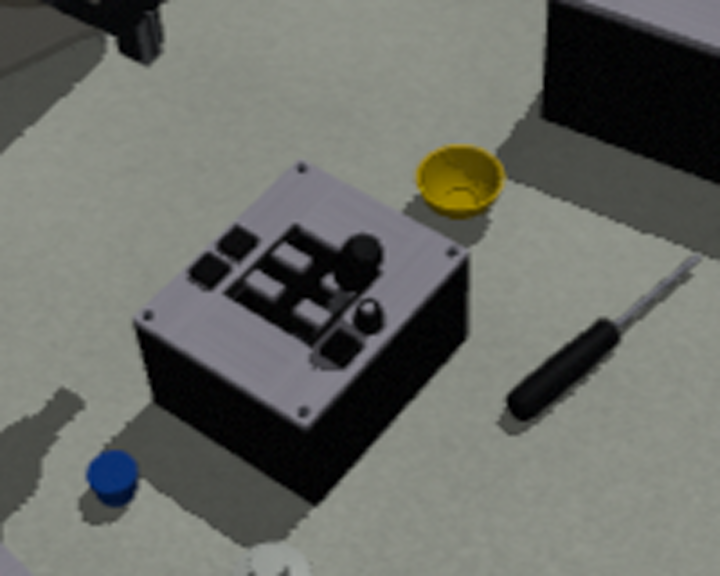

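The picture shows the knob at (360,260), leaning to the fitting at (368,318). The lever fit gives f about 0.353 and s about 0.01. The loose parts have not moved and the gripper is well clear.

```bash
python3 -c "
from workcell import ctrl
print(ctrl.finish_job())"
```

```text
the job is handed in; nothing more can be done
None
```

The lever is pushed home at the middle channel's +x end, beside the round tube fitting (lean about 0.35 rad, peak reading about 7 N). No plugged end was run home, the loose parts were left where they were, and the job is handed in.

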